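Sort headband frames on the drying rail

TASK

Sort the three bent-plywood headband frames on the drying rail: both broad ones must hang astride the bar between the middle divider and the ball-shaped end knob, and the narrow one astride the bar between the divider and the square end knob, each square to the bar, legs down, and resting on the bar alone rather than on the divider or a knob. One broad frame already hangs on the bar; move it if it is on the wrong side or leaves no room. Do not knock or push the other things on the bench.

Things in the scene. Friction and masses are not known exactly. Their poses are not given: they have to be found in the camera images.
- rail: fixed wooden drying rail: a horizontal round bar 344 mm long, 20 mm thick, its top 140 mm above the bench; x along the bar. Dark divider disc, 32 mm across, 8 mm thick, at the bar's middle (x = 0). Posts 20 mm wide under the bar at x = +/-145 mm, on cross feet 120 mm long, 18 mm high. Origin on the bench under the middle.
- bar_mid (a point): middle of the bar's axis, 130 mm above the bench, 10 mm below the bar's top; axes as the rail's
- ball_knob_center (a point): centre of the dark wooden ball, 34 mm across, on one end of the bar, 180 mm from the bar's middle (it may be at either end)
- square_knob_center (a point): centre of the dark wooden cube, 28 mm, on the other end of the bar, 180 mm from the bar's middle
- broad_hung: broad headband frame, upside-down U of 8 mm plywood: band 46 mm wide (x), 100 mm over the legs (y), 84 mm between them; legs 40 mm, then a half-round arch; inner crown 82 mm above the leg ends. Cork pad on top, 46 x 46 mm, top at 108 mm: pinch it across the width. Origin: midway between the leg ends. Starts hanging on the bar, on either side.
- broad_standing: broad headband frame, upside-down U of 8 mm plywood: band 46 mm wide (x), 100 mm over the legs (y), 84 mm between them; legs 40 mm, then a half-round arch; inner crown 82 mm above the leg ends. Cork pad on top, 46 x 46 mm, top at 108 mm: pinch it across the width. Origin: midway between the leg ends. Starts standing on the bench.
- narrow: narrow headband frame, upside-down U of 8 mm plywood: band 28 mm wide (x), 100 mm over the legs (y), 84 mm between them; legs 40 mm, then a half-round arch; inner crown 82 mm above the leg ends. Cork pad on top, 28 x 46 mm, top at 108 mm: pinch it across the width. Origin: midway between the leg ends. Starts standing on the bench.
- broad_hung_crown (a point): middle of the inner crown of broad_hung (the underside of the arch, which rests on the bar), 82 mm above the leg ends
- broad_standing_crown (a point): middle of the inner crown of broad_standing (the underside of the arch, which rests on the bar), 82 mm above the leg ends
- narrow_crown (a point): middle of the inner crown of narrow (the underside of the arch, which rests on the bar), 82 mm above the leg ends
- glue_bottle: bystander near the frames: standing cream glue bottle with orange nozzle, 64 x 40 mm, 187 mm tall; origin under its middle
- wood_stamp: bystander: turned wooden hand stamp, 34 mm across, 75 mm tall; origin under its middle
- sanding_block: bystander: brown cork sanding block lying flat, 56 x 97 x 28 mm; origin under its middle
- marker: bystander: white marker with black cap, lying, 135 mm long, 17 mm thick; origin under its middle

How it is judged:
By the outcome, as a careful person would: the job done as asked, in the order asked, and still so for the second after the job is handed in, with the robot touching nothing.
It also fails if it takes over 72 s, if anything falls off the work surface, if the arm or the gripper's body presses on something with over 40 N, if the wrist force passes 120 N, or if a joint passes its speed limit or range.

ROBOT

A 6-joint arm with a two-finger parallel gripper is mounted at the origin on a cart in front of the work surface, level with it; the furniture and walls round the work are solid. World frame = base frame: x ahead of the robot, y to its left, z up, the work surface at z = 0. Lengths are in m, angles in rad, forces in N, time in s.
With the tool pointing down it reaches from about 0.35 to 0.975 m from the base axis. Payload 7.1 kg.
Tool frame: the origin (TCP) lies midway between the tips of the shut fingers; the grasp point (between the pads) lies 19 mm behind it; x points along the fingers, y is the direction in which the jaws open and shut, and the axes are right-handed (so a half turn about x gives the same grasp; the last joint's range is limited). The gripper opens to 88 mm and grips with 3 to 60 N. Pads are 20 mm wide; open, the fingers measure 115 mm over their backs; the gripper's body (75 mm by 178 mm) begins 61 mm behind the grasp point.
Start: joints at [-1.323, 0.423, 1.63, -0, 1.089, -0.019], TCP at [0.165, -0.603, 0.223] pointing down, gripper open.
Joint ranges: [-3, 3], [-0.9, 2.11], [0.09, 2.58], [-1.31, 4.45], [0.11, 2.69], [-2.54, 2.54]. Speed limits (rad/s): [2.39, 2.39, 3.01, 3.14, 3.14, 3.14].

INTERFACE

Orientations are given as a unit quaternion [w, x, y, z].
In Python, from cell import bot gives the robot as it stands. The module is installed in compiled form; this text tells all that it offers.
- The arm moves only by the tool move_arm, never from a script. Its argument "increments" is a list that holds one entry, the list of rows, each a list of 5 numbers: the finger opening in cm, from 0 to 8.78, then the shift along the tool's x, y, z in cm, then the turn about the tool's x in degrees. In form: [[[jaw, dx, dy, dz, spin], ...]]. A call has 1 to 20 rows; each row shifts and turns the commanded pose from where the row before left it, along the tool's axes as they then stand; what a row does not reach is not made up. A row lasts 1/12 s, in which the tool goes at most 41.7 mm and 7.16 degrees, less where a joint would pass 70% of its speed; a pose out of reach is approached as far as the arm can. A call with a gripper value outside its range is refused whole. The fingers move at their own pace and stop on an object; the grip force is fixed at half the most. Time passes only in rows, so rows that do not move let the fingers close. It gives the time, the measured TCP pose, the force and the opening at its end, in the units of the state.
- bot.get_state(): the state, without advancing time (a new reading comes with each control period).
- bot.camera(name): name is "side" or "top"; returns the picture (384x512x3 uint8, blue, green, red); there is no depth.
- bot.camera_info(name): a dict with "fx", "fy", "cx", "cy" (pixels), "world_from_camera" (4x4, takes a point from camera to world coordinates). Camera axes: x right, y up, looking along -z (the intrinsics and any distortion apply to the point x, -y, -z); pixel columns grow to the right and rows downward; lengths in m; the calibration is good to about 2 mm. A picture is of the moment at which its call begins. camera_info takes no time and is no camera call.
- bot.hand_in(): hands the job in, once; it reports no verdict.
Trained networks look in the newest picture that a camera, given by its name, has taken for a name from the list of things; names that differ only in an ending like _2 or _b are one class to them, and where a whole thing is asked for, a point or a joint stands for the part that bears it (a point fixed in the world has none). Each returns a list of dicts, best first, with "confidence" (0 to 1); they miss things now and then, are a little off and sometimes report something else, mostly with a low value. They report only what shows in the picture. A call takes as long as a camera call.
- bot.look_for(label, camera): "point" ([row, column] in pixels, amid what is visible of it).
- bot.mark_of(label, camera): "point" ([row, column] in pixels: a listed point, or the origin of a listed thing).
The state is a dict: "time_s": time; "qpos": joint angles; "dq": joint speeds; "tau": joint torques, N m; "position": TCP position; "eef_rot": TCP orientation; "wrist_force": force on the tool from outside, world axes, zero at the start; "ft_torque": the same for the moment, N m; "gripper_width": opening from 0.0 (shut) to 1.0 (fully open).
Only numpy, scipy, OpenCV 4.12 (cv2) and the standard library are available. Lean on these libraries where they do the work, as an engineer would, in place of code of your own. Each camera call takes 0.05 s, during which the arm holds its last target. There are 200 camera calls.

## Working session

There is one attempt and no reset: what is moved stays moved. The work goes in short steps, Python scripts to look and compute and a tool call to move; the robot and the scene stay as the last step left them, time stands still between calls to the robot, and variables do not carry over. Pictures are saved under pics/ and viewed, about 8 in all and at most 12, crops included, and the job is handed in when it is done.

Besides the shell and the picture viewer there is one more tool, called as name(argument=value, ...), one argument or row to a line, values as JSON. move_arm: Moves the arm, as the interface text tells. Its arguments: {"type":"object","properties":{"increments":{"type":"array"}},"required":["increments"]}

```bash
mkdir -p pics; python3 - <<'E'
from cell import bot
import cv2,numpy as np
np.set_printoptions(precision=4,suppress=True)
for c in ["side","top"]:
    cv2.imwrite(f"pics/{c}0.png",bot.camera(c)); i=bot.camera_info(c); print(c,i)
    for l in ["bar_mid","ball_knob_center","square_knob_center","broad_hung_crown","broad_standing_crown","narrow_crown","broad_hung","broad_standing","narrow","glue_bottle","wood_stamp","sanding_block","marker"]:
        print(l,[(np.round(d["point"],1).tolist(),round(d["confidence"],2)) for d in bot.mark_of(l,c)][:3])
print(bot.get_state())
E
```

```text
side {'fx': 484.3889007412521, 'fy': 484.3889007412521, 'cx': 251.83060579925117, 'cy': 193.92068616758004, 'world_from_camera': array([[-0.9093,  0.2591, -0.3256,  0.0409],
       [-0.4158, -0.5322,  0.7375,  1.0812],
       [ 0.0178,  0.806 ,  0.5916,  0.9665],
       [ 0.    ,  0.    ,  0.    ,  1.    ]])}
bar_mid []
ball_knob_center []
square_knob_center [([192.4, 237.1], 0.51)]
broad_hung_crown [([246.9, 181.8], 0.94)]
broad_standing_crown [([202.7, 280.3], 0.67)]
narrow_crown [([144.4, 270.2], 0.89)]
broad_hung [([267.9, 180.6], 0.57)]
broad_standing []
narrow [([166.7, 269.5], 0.73), ([155.2, 298.9], 0.26)]
glue_bottle [([189.2, 303.4], 0.86)]
wood_stamp [([187.9, 243.3], 0.62)]
sanding_block [([257.7, 271.4], 0.92), ([198.9, 275.8], 0.32)]
marker [([153.3, 301.9], 0.67)]
top {'fx': 489.13040829826883, 'fy': 489.13040829826883, 'cx': 257.69479237062393, 'cy': 185.3073109652141, 'world_from_camera': array([[-0.0212,  0.9731, -0.2293,  0.2061],
       [-0.9998, -0.0202,  0.0068, -0.0108],
       [ 0.0019,  0.2294,  0.9733,  1.5813],
       [ 0.    ,  0.    ,  0.    ,  1.    ]])}
[... 416 characters left out ...]
6.5], 0.81), ([188.7, 146.0], 0.45)]
glue_bottle [([232.5, 322.5], 0.68)]
wood_stamp [([178.6, 293.3], 0.66)]
sanding_block [([241.1, 208.5], 0.71)]
marker [([207.4, 383.0], 0.64), ([186.1, 176.4], 0.6), ([193.4, 184.4], 0.19)]
{'time_s': 1.4, 'qpos': array([-1.323 ,  0.4231,  1.6299,  0.    ,  1.0886, -0.019 ]), 'dq': array([-0.0004,  0.0004, -0.0002,  0.0009, -0.0006,  0.0007]), 'tau': array([ -0.0012, -54.4574, -27.4043,   0.0644,   0.0167,  -0.    ]), 'position': array([ 0.1648, -0.6029,  0.2227]), 'eef_rot': array([ 0.094 ,  0.7008,  0.094 , -0.7008]), 'wrist_force': array([ 0.1754, -0.4718, -0.3856]), 'ft_torque': array([-0.0202,  0.0198, -0.0339]), 'gripper_width': 1.0048565663834033}
```

```bash
python3 - <<'E'
import cv2
for c,(r0,r1,c0,c1) in {"side":(120,320,120,387),"top":(130,290,90,410)}.items():
    m=cv2.imread(f"pics/{c}0.png")[r0:r1,c0:c1]
    cv2.imwrite(f"pics/{c}0c.png",cv2.resize(m,None,fx=800/(c1-c0)*.999,fy=800/(c1-c0)*.999,interpolation=2))
E
```

```text
(no output)
```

View pics/side0c.png

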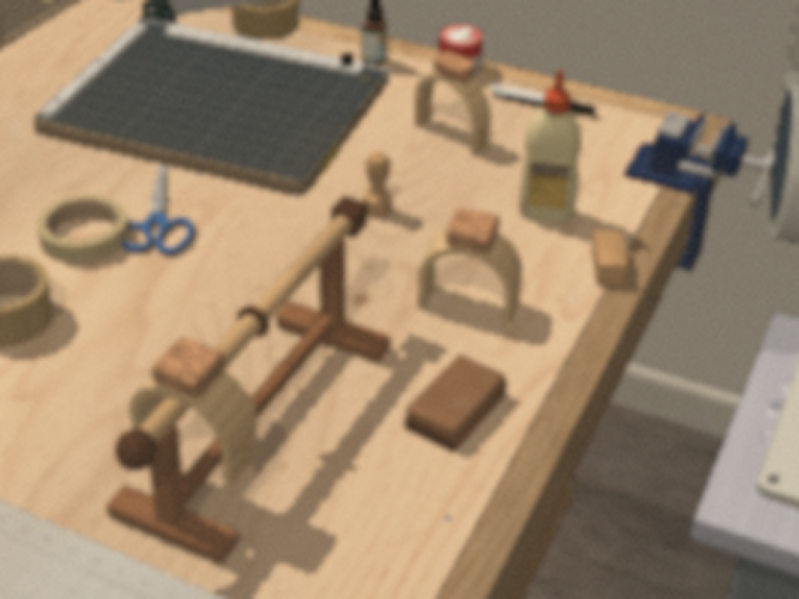

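View pics/top0c.png

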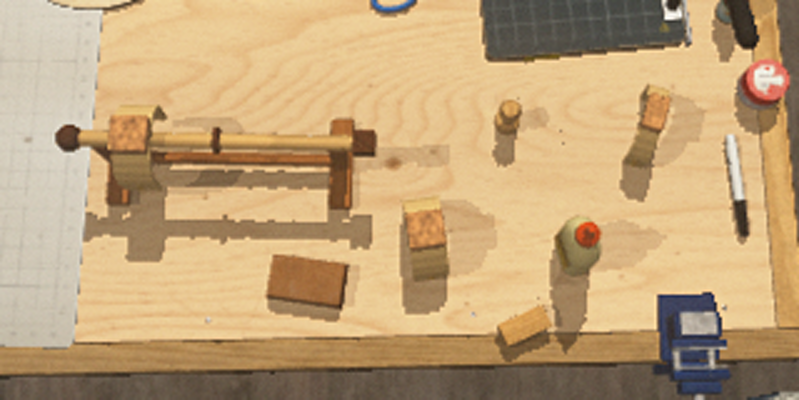

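Side view: the ball knob is at the near-left end (crop 137,448), the divider at (253,320) and the square knob at (348,213). The hung broad frame is on the ball side; the standing broad frame is at (473,228) and the narrow one at (456,65). The top view matches: ball (68,138), divider (215,139), square (364,142), pads at (129,132), (425,228) and (655,110).

```bash
cat > h.py <<'E'
from cell import bot
import cv2,numpy as np
from scipy.spatial.transform import Rotation as R
np.set_printoptions(precision=4,suppress=True)
def onz(p,z,c="top"):
    i=bot.camera_info(c);T=i["world_from_camera"]
    d=T[:3,:3]@np.array([(p[1]-i["cx"])/i["fx"],-(p[0]-i["cy"])/i["fy"],-1.])
    o=T[:3,3]; return o+d*(z-o[2])/d[2]
def tri(a,b):  # a top, b side: least squares
    P=[]
    for p,c in((a,"top"),(b,"side")):
        o=bot.camera_info(c)["world_from_camera"][:3,3]; d=onz(p,0,c)-o; P.append((o,d/np.linalg.norm(d)))
    A=sum(np.eye(3)-np.outer(d,d) for o,d in P); B=sum((np.eye(3)-np.outer(d,d))@o for o,d in P)
    return np.linalg.solve(A,B)
def pads(c="top",img=None):
    m=bot.camera(c) if img is None else img
    b,g,r=[m[...,k].astype(int) for k in range(3)]
    return m,((r-b>45)&(r-g>22)&(r>130)).astype(np.uint8)
def axes():
    s=bot.get_state(); q=s["eef_rot"]; return s,R.from_quat(np.r_[q[1:],q[0]]).as_matrix()
def cmd(target,yaw_deg):
    """shift in cm along tool axes to reach world TCP target, and spin (deg) to bring tool y to yaw (mod 180)"""
    s,M=axes(); y=np.degrees(np.arctan2(M[1,1],M[0,1])); d=(yaw_deg-y+90)%180-90
    print("t",s["time_s"],"pos",s["position"],"yaw",round(y,1),"tool shift cm",M.T@(np.array(target)-s["position"])*100,"spin",round(d*np.sign(M[2,0]),1),"q",s["qpos"],"F",s["wrist_force"],"w",s["gripper_width"])
E
python3 - <<'E'
from h import *
img=cv2.imread("pics/top0.png"); m,k=pads(img=img)
n,l,st,ce=cv2.connectedComponentsWithStats(k)
for j in range(1,n):
    if st[j,4]>40:
        pts=np.argwhere(l==j)
        for z in([.108,.166]):
            w=np.array([onz(p,z)[:2] for p in pts],np.float32); print(st[j], z,w.mean(0),cv2.minAreaRect(w))
print("ball",onz((185.4,117.2),.13),"div",onz((186,176.2),.13),"sq",onz((186.8,235.6),.13))
print("tri hung",tri((186.7,141.1),(246.9,181.8)),"bs",tri((221.7,262.7),(202.7,280.3)))
for n_,p in dict(bottle=(232.5,322.5),stamp=(178.6,293.3),block=(241,208.5)).items(): print(n_,onz(p,.0))
print(onz((144.4,270.2),.082,"side"),onz((202.7,280.3),.082,"side"),onz((246.9,181.8),.14,"side"))
print(axes()[1])
E
```

```text
Traceback (most recent call last):
  File "h.py", line 6, in onz
    i=bot.camera_info(c);T=i["world_from_camera"]
ValueError: time passes only in moves, steps and waits
```

```bash
python3 - <<'E'
s=open('h.py').read()
s=s.replace("def onz","I={c:bot.camera_info(c) for c in('top','side')}\ndef onz").replace('i=bot.camera_info(c);T','i=I[c];T').replace("bot.camera_info(c)[\"","I[c][\"")
open('h.py','w').write(s)
E
python3 - <<'E'
from h import *
img=cv2.imread("pics/top0.png"); m,k=pads(img=img)
n,l,st,ce=cv2.connectedComponentsWithStats(k)
for j in range(1,n):
    if 60<st[j,4]<900 and st[j,1]<260:
        pts=np.argwhere(l==j)
        for z in([.108,.166]):
            w=np.array([onz(p,z)[:2] for p in pts],np.float32); print(st[j], z,w.mean(0),cv2.minAreaRect(w))
print("ball",onz((185.4,117.2),.13),"div",onz((186,176.2),.13),"sq",onz((186.8,235.6),.13))
print("tri hung",tri((186.7,141.1),(246.9,181.8)),"bs",tri((221.7,262.7),(202.7,280.3)))
for n_,p in dict(bottle=(232.5,322.5),stamp=(178.6,293.3),block=(241,208.5)).items(): print(n_,onz(p,.0))
print(onz((144.4,270.2),.082,"side"),onz((202.7,280.3),.082,"side"),onz((246.9,181.8),.14,"side"))
print(axes()[1])
E
```

```text
[ 34  60  21  15 219] 0.108 [0.9655 0.6723] ((0.9661691784858704, 0.6709699630737305), (0.061715684831142426, 0.05016104504466057), 88.43075561523438)
[ 34  60  21  15 219] 0.166 [0.9356 0.6454] ((0.9362466335296631, 0.6441320776939392), (0.05928613990545273, 0.04818636551499367), 88.43077850341797)
[ 32  77  42  17 682] 0.108 [0.9018 0.6383] ((0.9019464254379272, 0.6384272575378418), (0.13309277594089508, 0.05612759664654732), 88.83396911621094)
[ 32  77  42  17 682] 0.166 [0.8744 0.6128] ((0.8745521306991577, 0.612870454788208), (0.12785333395004272, 0.05391796678304672), 88.83399963378906)
[  0  79  19  13 161] 0.108 [0.9065 0.78  ] ((0.9048009514808655, 0.7814375162124634), (0.05976470187306404, 0.042084015905857086), 88.83418273925781)
[  0  79  19  13 161] 0.166 [0.879  0.7489] ((0.8772943615913391, 0.7502507567405701), (0.05741196870803833, 0.0404273197054863), 88.834228515625)
[  0  94  16  13 118] 0.108 [0.8513 0.779 ] ((0.8525071740150452, 0.7810890674591064), (0.04833715781569481, 0.04134613648056984), 86.41150665283203)
[  0  94  16  13 118] 0.166 [0.8259 0.7479] ((0.8270
[... 2489 characters left out ...]
20312)
[ 17 221  31  19 536] 0.108 [0.4291 0.6648] ((0.4285881221294403, 0.6650177240371704), (0.08913380652666092, 0.054797641932964325), 88.79786682128906)
[ 17 221  31  19 536] 0.166 [0.4203 0.6382] ((0.41982850432395935, 0.6384140849113464), (0.08562494069337845, 0.0526404082775116), 88.79786682128906)
ball [0.5566 0.4071 0.13  ] div [0.551  0.2274 0.13  ] sq [0.5448 0.0465 0.13  ]
tri hung [0.5531 0.3332 0.1425] bs [ 0.4418 -0.0353  0.0683]
bottle [ 0.4168 -0.2289  0.    ]
stamp [ 0.5992 -0.1409  0.    ]
block [0.397  0.1412 0.    ]
[ 0.5934 -0.3236  0.082 ] [ 0.4319 -0.0183  0.082 ] [0.5602 0.3312 0.14  ]
[[ 0.      0.2636 -0.9646]
 [ 0.     -0.9646 -0.2636]
 [-1.     -0.     -0.    ]]
```

```bash
cat >> h.py <<'E'
def pad(img,rc,z,h=16,save=None):
    "local Otsu on Lab a; rect of pad top at height z"
    r,c=[int(round(v)) for v in rc]; a=cv2.cvtColor(cv2.medianBlur(img,3),cv2.COLOR_BGR2LAB)[r-h:r+h,c-h:c+h,1]
    a=cv2.resize(a,None,fx=4,fy=4,interpolation=cv2.INTER_CUBIC)
    t,k=cv2.threshold(a,0,255,cv2.THRESH_BINARY+cv2.THRESH_OTSU)
    n,l,st,ce=cv2.connectedComponentsWithStats(k); j=min((j for j in range(1,n) if st[j,4]>300),key=lambda j:np.linalg.norm(ce[j]-4*h))
    p=np.argwhere(l==j)/4+[r-h,c-h]-.375; w=np.array([onz(q,z)[:2] for q in p],np.float32)
    print("pad mean",w.mean(0),"rect",cv2.minAreaRect(w),"thr",t,"range",a.min(),a.max())
    return k
E
python3 - <<'E'
from h import *
img=cv2.imread("pics/top0.png"); K=[]
for rc,z in [((183,141.8),.166),((221.2,260.8),.108),((173.6,352),.108)]:
    print("hand",onz(rc,z)); K+=[cv2.resize(pad(img,rc,z),(256,256)),cv2.resize(cv2.cvtColor(img[int(rc[0])-16:int(rc[0])+16,int(rc[1])-16:int(rc[1])+16],6),(256,256))]
cv2.imwrite("pics/k.png",np.vstack([np.hstack(K[::2]),np.hstack(K[1::2])]))
E
```

```text
hand [0.5538 0.3239 0.166 ]
pad mean [0.5545 0.3272] rect ((0.5538684129714966, 0.3278340697288513), (0.04817623272538185, 0.04914778098464012), 80.846923828125) thr 140.0 range 126 150
hand [ 0.4409 -0.0281  0.108 ]
pad mean [ 0.4409 -0.0259] rect ((0.43983638286590576, -0.02547224797308445), (0.047801706939935684, 0.04699873924255371), 7.893380641937256) thr 140.0 range 129 151
hand [ 0.5846 -0.3153  0.108 ]
pad mean [ 0.5823 -0.3164] rect ((0.5818093419075012, -0.31499215960502625), (0.03253846988081932, 0.05088977888226509), 73.2265396118164) thr 139.0 range 131 148
```

View pics/k.png

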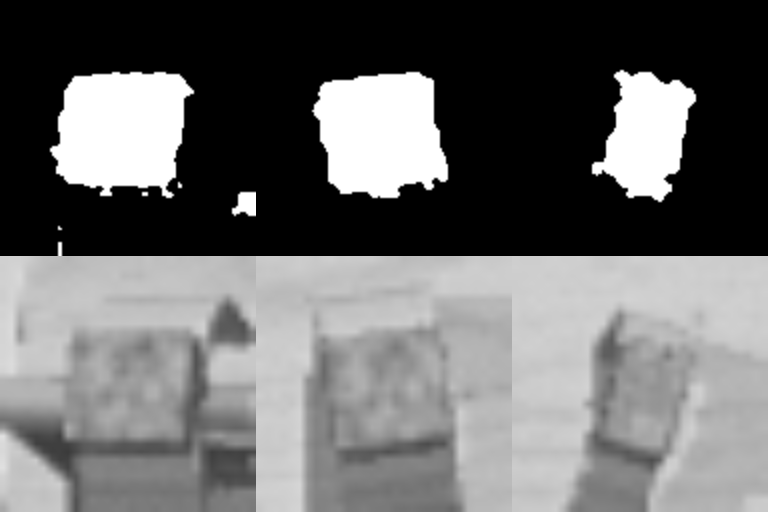

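The mask and the grey crops agree. Hung pad at (0.554, 0.327), broad standing at (0.441, -0.027) with yaw about 98°, narrow at (0.583, -0.316) with yaw about 75°. The bar runs at yaw 88° from the divider at (0.551, 0.227). The hung frame sits 99 mm from the divider, too close for the second one, so I'll shift it toward the ball. Narrow goes first.

move_arm(
  increments=[
    [[6, 0, -1.28, -3.68, 0], [6, 0, -1.28, -3.68, 0], [6, 0, -1.28, -3.68, 0], [6, 0, -1.28, -3.68, 0], [6, 0, -1.28, -3.68, 0], [6, 0, -1.28, -3.68, 0], [6, 0, -1.28, -3.68, 0], [6, 0, -1.28, -3.68, 0], [6, 0, -1.28, -3.68, 0], [6, 0, -1.28, -3.68, 0], [6, 0, -1.28, -3.68, 0], [6, 0, -1.28, -3.68, 0], [6, 0, -1.28, -3.68, 0], [6, 1.4, 0, 0, 6], [6, 1.4, 0, 0, 6], [6, 1.4, 0, 0, 6], [6, 1.4, 0, 0, 6], [6, 1.4, 0, 0, 6], [6, 0, 0, 0, 0], [6, 0, 0, 0, 0]],
  ],
)

```text
time_s: 3.07
position: [0.582, -0.316, 0.1521]
eef_rot: [0.09, -0.701, 0.089, 0.702]
wrist_force: [-0.4, -0.0, -0.0]
gripper_width: 0.684
```

```bash
python3 - <<'E'
from h import *
cmd((.583,-.316,.090),75)
img=bot.camera("side"); cv2.imwrite("pics/s1.png",img)
t=bot.camera("top"); cv2.imwrite("pics/t1.png",t)
cv2.imwrite("pics/c1.png",np.hstack([cv2.resize(img[90:190,220:320],(400,400),interpolation=2),cv2.resize(t[130:230,300:400],(400,400),interpolation=2)]))
E
```

```text
t 3.0667 pos [ 0.582  -0.316   0.1521] yaw -104.5 tool shift cm [ 6.2049 -0.0215 -0.11  ] spin 0.5 q [-0.5154  0.5572  1.5883  0.      0.9979  1.3091] F [-0.3882 -0.0438 -0.0182] w 0.6840770974322038
```

View pics/c1.png

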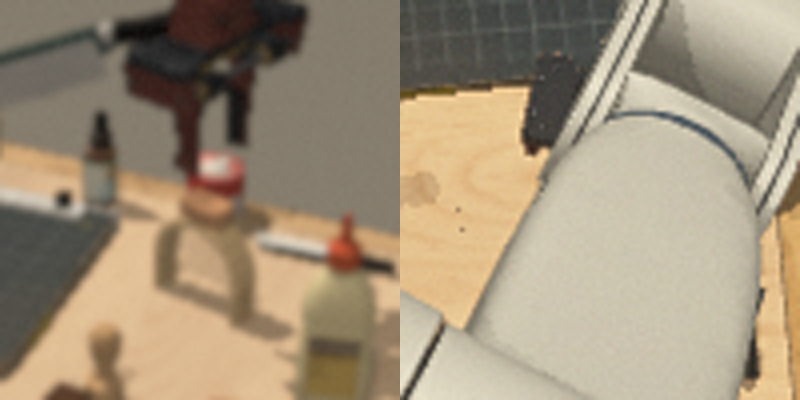

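Left crop: the open fingers (tips at about 187,165 and 240,140) straddle the pad at (212,208). The top view is blocked by the arm. Going down to grip.

move_arm(
  increments=[
    [[6, 1.24, 0, -0.02, 0.1], [6, 1.24, 0, -0.02, 0.1], [6, 1.24, 0, -0.02, 0.1], [6, 1.24, 0, -0.02, 0.1], [6, 1.24, 0, -0.02, 0.1], [6, 0, 0, 0, 0], [1, 0, 0, 0, 0], [1, 0, 0, 0, 0], [1, 0, 0, 0, 0], [1, 0, 0, 0, 0], [1, 0, 0, 0, 0], [1, 0, 0, 0, 0], [1, 0, 0, 0, 0]],
  ],
)

```text
time_s: 4.25
position: [0.5838, -0.3166, 0.0913]
eef_rot: [-0.094, 0.701, -0.094, -0.7]
wrist_force: [1.2, 0.7, 3.3]
gripper_width: 0.321
```

move_arm(
  increments=[
    [[1, -1.5, 0, 0, 0], [1, -2.4, 0, 0, -2], [1, -2.4, 0, 0, -2], [1, -2.4, 0, 0, -2], [1, -2.4, 0, 0, -2], [1, -2.4, 0, 0, -2], [1, -2.4, 0, 0, -2], [1, -2.4, 0, 0, -1], [1, 0, -3.8, 0.43, 0], [1, 0, -3.8, 0.43, 0], [1, 0, -3.8, 0.43, 0], [1, 0, -3.8, 0.43, 0], [1, 0, -3.8, 0.43, 0], [1, 0, -3.8, 0.43, 0], [1, 0, -3.8, 0.43, 0], [1, 0, -3.8, 0.43, 0], [1, 0, -3.8, 0.43, 0], [1, 0, -3.8, 0.43, 0], [1, 0, -3.8, 0.43, 0], [1, 0, -3.8, 0.43, 0]],
  ],
)

```text
time_s: 5.92
position: [0.5488, 0.1429, 0.2738]
eef_rot: [-0.014, 0.707, -0.014, -0.707]
wrist_force: [0.6, -0.0, -0.7]
gripper_width: 0.322
```

move_arm(
  increments=[
    [[1, 0, 0, 0, 0], [1, 0, 0, 0, 0]],
  ],
)

```text
time_s: 6.08
position: [0.5489, 0.1429, 0.2736]
eef_rot: [0.012, -0.707, 0.012, 0.707]
wrist_force: [0.0, -0.1, -1.0]
gripper_width: 0.322
```

```bash
python3 - <<'E'
from h import *
cmd((.548,.142,.155),88.1)
img=bot.camera("side"); cv2.imwrite("pics/s2.png",img)
print(bot.mark_of("narrow_crown","side")[:2],bot.mark_of("narrow","side")[:2])
cv2.imwrite("pics/c2.png",cv2.resize(img[60:290,130:340],(730,800))[:600])
E
```

```text
t 6.0833 pos [0.5489 0.1429 0.2736] yaw -92.0 tool shift cm [11.8575  0.0929  0.0817] spin -0.1 q [ 0.2338  0.2825  1.7119 -0.0001  1.1475  1.8395] F [ 0.0088 -0.0532 -1.0209] w 0.32168559618602593
[{'point': [167.0, 218.1], 'confidence': 0.65}] [{'point': [193.8, 218.8], 'confidence': 0.7}]
```

View pics/c2.png

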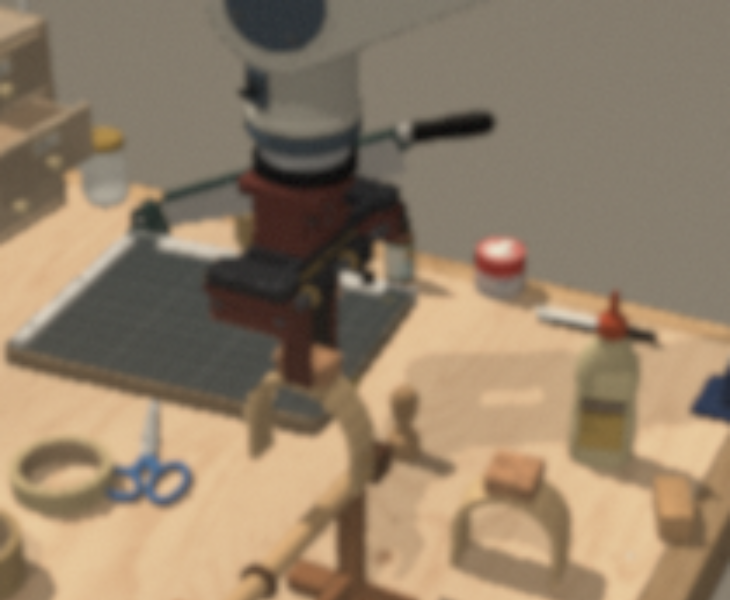

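The narrow frame hangs level in the gripper at crop (310,400), above the square-side bar. Checking its offset from the TCP.

```bash
python3 - <<'E'
from h import *
print(onz((167,218.1),.2643,"side"),onz((193.8,218.8),.1823,"side"))
E
```

```text
[0.5577 0.1355 0.2643] [0.5539 0.1426 0.1823]
```

move_arm(
  increments=[
    [[1, 1.0, 0.02, 0.02, 0], [1, 2, 0.02, 0.02, 0], [1, 2, 0.02, 0.02, 0], [1, 2, 0.02, 0, 0], [1, 1.5, 0, 0, 0], [1, 1, 0, 0, 0], [1, 1, 0, 0, 0], [1, 0.6, 0, 0, 0], [1, 0.5, 0, 0, 0], [1, 0.4, 0, 0, 0], [1, 0.2, 0, 0, 0], [1, 0, 0, 0, 0], [1, 0, 0, 0, 0]],
  ],
)

```text
time_s: 7.32
position: [0.5491, 0.1405, 0.1521]
eef_rot: [-0.014, 0.707, -0.014, -0.707]
wrist_force: [0.1, -0.1, -0.6]
gripper_width: 0.32
```

```bash
python3 - <<'E'
from h import *
cmd((.548,.142,.1495),88.1)
img=bot.camera("side"); cv2.imwrite("pics/s3.png",img)
cv2.imwrite("pics/c3.png",cv2.resize(img[130:260,170:290],None,fx=4.6,fy=4.6,interpolation=2))
E
```

```text
t 7.3167 pos [0.5491 0.1405 0.1521] yaw -92.2 tool shift cm [ 0.2565 -0.143   0.1137] spin -0.3 q [0.2296 0.4306 1.8118 0.     0.8985 1.8388] F [ 0.0612 -0.0942 -0.5733] w 0.31951183834261704
```

View pics/c3.png

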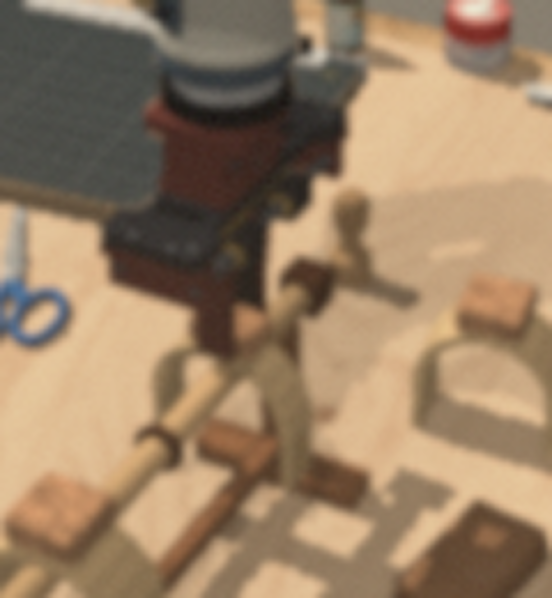

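It is astride the bar between the divider (160,445) and the square knob (310,285). Lowering the last few millimetres and releasing.

move_arm(
  increments=[
    [[1, 0.1, 0, 0, 0], [1, 0.1, 0, 0, 0], [1, 0.05, 0, 0, 0], [1, 0, 0, 0, 0], [1, 0, 0, 0, 0]],
  ],
)

```text
time_s: 7.78
position: [0.5489, 0.1404, 0.1493]
eef_rot: [-0.014, 0.707, -0.014, -0.707]
wrist_force: [-0.1, -0.1, 1.0]
gripper_width: 0.325
```

move_arm(
  increments=[
    [[1.5, 0, 0, 0, 0], [2.7, 0, 0, 0, 0], [2.9, 0, 0, 0, 0], [3.2, 0, 0, 0, 0], [4, 0, 0, 0, 0], [5, 0, 0, 0, 0], [5, 0, 0, 0, 0], [5, -0.5, 0, 0, 0], [5, -1, 0, 0, 0], [5, -1.5, 0, 0, 0], [6.5, -2, 0, 0, 0], [7, -2, 0, 0, 0], [7, -1, 0, 0, 0]],
  ],
)

```text
time_s: 8.87
position: [0.55, 0.1407, 0.2324]
eef_rot: [-0.014, 0.708, -0.013, -0.706]
wrist_force: [-0.1, 0.1, -0.5]
gripper_width: 0.754
```

```bash
python3 - <<'E'
from h import *
cmd((.5545,.327,.20),88.1)
img=bot.camera("side"); cv2.imwrite("pics/s4.png",img)
E
```

```text
t 8.8667 pos [0.55   0.1407 0.2324] yaw -92.2 tool shift cm [  3.2636 -18.6281   0.2831] spin -0.3 q [0.2295 0.3263 1.7528 0.     1.0586 1.8389] F [-0.0605  0.0814 -0.4612] w 0.7543680801368849
```

move_arm(
  increments=[
    [[7.2, 0, -3.1, 0.04, 0], [7.2, 0, -3.1, 0.04, 0], [7.2, 0, -3.1, 0.04, 0], [7.2, 0, -3.1, 0.04, 0], [7.2, 0, -3.1, 0.04, 0], [7.2, 0, -3.1, 0.04, 0], [7.2, 0, 0, 0, 0], [7.2, 1.5, 0, 0, 0], [7.2, 1.5, 0, 0, 0], [7.2, 1.5, 0, 0, 0], [7.2, 1.4, 0, 0, 0], [7.2, 1.3, 0, 0, 0], [7.2, 1, 0, 0, 0], [7.2, 0.2, 0, 0, 0], [7.2, 0, 0, 0, 0]],
  ],
)

```text
time_s: 10.17
position: [0.5532, 0.3259, 0.1443]
eef_rot: [0.013, -0.706, 0.014, 0.707]
wrist_force: [0.2, 0.1, 0.7]
gripper_width: 0.816
```

move_arm(
  increments=[
    [[4.5, 0, 0, 0, 0], [3, 0, 0, 0, 0], [3, 0, 0, 0, 0], [3, 0, 0, 0, 0], [3, 0, 0, 0, 0], [3, 0, 0, 0, 0], [3, 0, 0, 0, 0]],
  ],
)

```text
time_s: 10.75
position: [0.554, 0.3266, 0.1459]
eef_rot: [-0.014, 0.707, -0.013, -0.707]
wrist_force: [-0.4, 1.1, 4.2]
gripper_width: 0.521
```

```bash
python3 - <<'E'
from h import *
cmd((.551+.0327*.125,.2274+.125,.1495),88.1)
img=bot.camera("side"); cv2.imwrite("pics/s5.png",img)
cv2.imwrite("pics/c5.png",cv2.resize(img[150:310,130:290],None,fx=3.7,fy=3.7,interpolation=2))
E
```

```text
t 10.75 pos [0.554  0.3266 0.1459] yaw -92.2 tool shift cm [-0.3593 -2.5781 -0.0143] spin -0.3 q [0.5142 0.5382 1.6399 0.0001 0.9622 2.1236] F [-0.3769  1.116   4.1834] w 0.5209577442828459
```

View pics/c5.png

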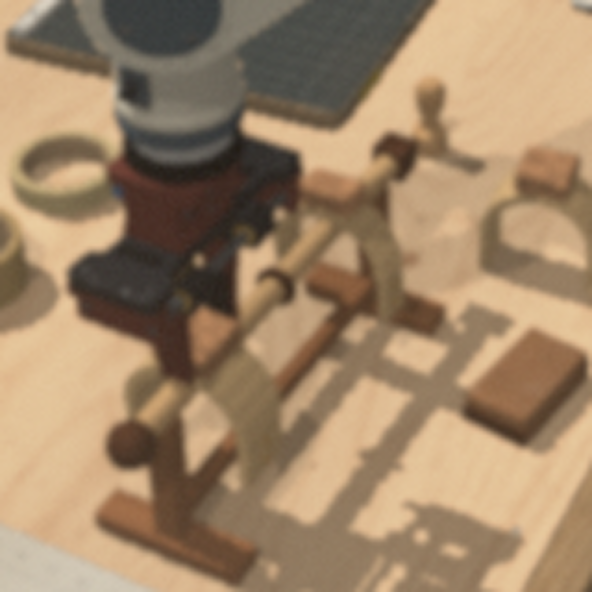

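Narrow hangs well at (345,230), square to the bar. The hung frame is pinched at 45.7 mm. Lifting it slightly, moving it 26 mm toward the ball and lowering.

move_arm(
  increments=[
    [[3, -0.5, 0, 0, 0], [3, -0.5, 0, 0, 0], [3, 0, -0.6, 0, 0], [3, 0, -0.7, 0, 0], [3, 0, -0.7, 0, 0], [3, 0, -0.58, 0, 0], [3, 0, 0, 0, 0], [3, 0.3, 0, 0, 0], [3, 0.3, 0, 0, 0], [3, 0.2, 0, 0, 0], [3, 0, 0, 0, 0], [3, 0, 0, 0, 0]],
  ],
)

```text
time_s: 11.8
position: [0.5544, 0.3518, 0.1468]
eef_rot: [0.014, -0.707, 0.014, 0.707]
wrist_force: [0.3, 1.3, -1.5]
gripper_width: 0.524
```

move_arm(
  increments=[
    [[3, 0.1, 0, 0, 0], [3, 0.05, 0, 0, 0], [3, 0, 0, 0, 0], [4.4, 0, 0, 0, 0], [4.7, 0, 0, 0, 0], [5, 0, 0, 0, 0], [5.6, 0, 0, 0, 0], [5.6, 0, 0, 0, 0], [5.6, 0, 0, 0, 0], [5.6, -0.5, 0, 0, 0], [5.6, -1, 0, 0, 0], [5.6, -1.5, 0, 0, 0], [7, -2, 0, 0, 0], [7.5, -2, 0, 0, 0], [7.5, -1, 0, 0, 0], [7.5, 0, 0, 0, 0]],
  ],
)

```text
time_s: 13.13
position: [0.5561, 0.3531, 0.2293]
eef_rot: [-0.015, 0.709, -0.013, -0.705]
wrist_force: [0.1, 0.5, -0.3]
gripper_width: 0.847
```

```bash
python3 - <<'E'
from h import *
cmd((.441,-.027,.20),98)
img=bot.camera("side"); cv2.imwrite("pics/s6.png",img)
E
```

```text
t 13.1333 pos [0.5561 0.3531 0.2293] yaw -92.2 tool shift cm [ 2.758  38.4328 10.0445] spin -10.2 q [0.5476 0.4631 1.5492 0.     1.1236 2.157 ] F [ 0.0538  0.45   -0.343 ] w 0.8472188485576909
```

move_arm(
  increments=[
    [[8, 0, 3.2, 0.84, 0], [8, 0, 3.2, 0.84, 0], [8, 0, 3.2, 0.84, 0], [8, 0, 3.2, 0.84, 0], [8, 0, 3.2, 0.84, 0], [8, 0, 3.2, 0.84, 0], [8, 0, 3.2, 0.84, 0], [8, 0, 3.2, 0.84, 0], [8, 0, 3.2, 0.84, 0], [8, 0, 3.2, 0.84, 0], [8, 0, 3.2, 0.84, 0], [8, 0, 3.2, 0.84, 0], [8, 2, 0, 0, -3.4], [8, 2, 0, 0, -3.4], [8, 2, 0, 0, -3.4], [8, 0, 0, 0, 0], [8, 0, 0, 0, 0]],
  ],
)

```text
time_s: 14.6
position: [0.4376, -0.0276, 0.1645]
eef_rot: [-0.048, -0.704, -0.049, 0.707]
wrist_force: [-0.0, -1.2, 0.6]
gripper_width: 0.909
```

```bash
python3 - <<'E'
from h import *
cmd((.441,-.027,.090),98)
img=bot.camera("side"); cv2.imwrite("pics/s7.png",img)
cv2.imwrite("pics/c7.png",cv2.resize(img[130:300,130:330],None,fx=3.5,fy=3.5,interpolation=2))
E
```

```text
t 14.6 pos [ 0.4376 -0.0276  0.1645] yaw -82.1 tool shift cm [ 7.4511 -0.0078 -0.3705] spin -0.1 q [-0.0901  0.2416  2.0717 -0.      0.8322  1.3431] F [-0.0138 -1.2198  0.5707] w 0.9087889330929175
```

View pics/c7.png

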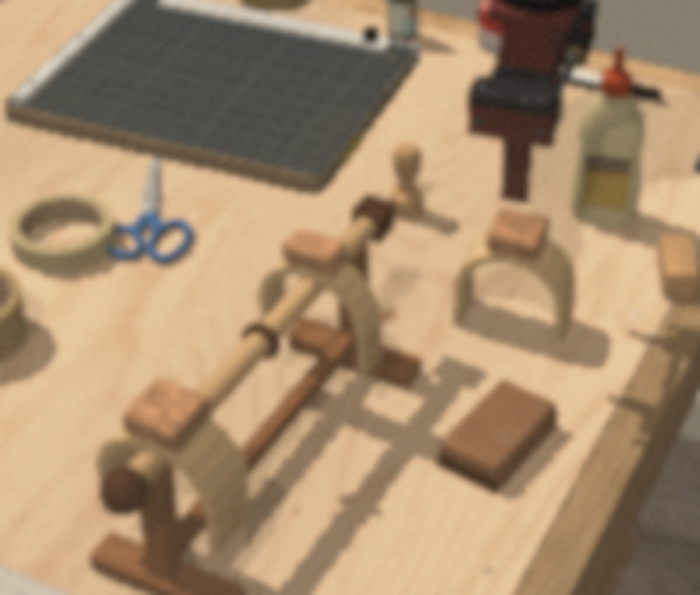

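The first broad frame (168,410) is now near the ball, with bar free toward the divider (262,338). The gripper is above the standing broad frame's pad (520,230). Descending to grip.

move_arm(
  increments=[
    [[8, 1.5, 0, -0.09, 0], [8, 1.5, 0, -0.09, 0], [8, 1.5, 0, -0.09, 0], [8, 1.5, 0, -0.09, 0], [8, 1, 0, 0, 0], [8, 0.3, 0, 0, 0], [8, 0, 0, 0, 0], [5.5, 0, 0, 0, 0], [3, 0, 0, 0, 0], [3, 0, 0, 0, 0], [3, 0, 0, 0, 0], [3, 0, 0, 0, 0], [3, 0, 0, 0, 0], [3, 0, 0, 0, 0]],
  ],
)

```text
time_s: 15.82
position: [0.4427, -0.0272, 0.0929]
eef_rot: [0.049, 0.706, 0.049, -0.705]
wrist_force: [-0.1, -0.1, 3.9]
gripper_width: 0.525
```

```bash
python3 - <<'E'
from h import *
img=bot.camera("top"); cv2.imwrite("pics/t8.png",img)
pad(img,(183,132.5),.166); pad(img,(184,208),.166)
cmd((.551+.0327*.05,.2274+.05,.26),88.1)
E
```

```text
pad mean [0.5548 0.3516] rect ((0.5538051128387451, 0.3521450459957123), (0.05169551074504852, 0.04887238144874573), 87.58157348632812) thr 138.0 range 125 150
pad mean [0.5434 0.1459] rect ((0.5391134023666382, 0.14657282829284668), (0.038536813110113144, 0.07604124397039413), 58.11328125) thr 140.0 range 131 150
t 15.8667 pos [ 0.4427 -0.0272  0.0929] yaw -82.0 tool shift cm [-16.7047 -28.6341 -15.1248] spin 9.9 q [-0.0882  0.3826  2.1059 -0.0001  0.6527  1.3431] F [-0.6527 -0.44    4.5226] w 0.5218374526697412
```

move_arm(
  increments=[
    [[3, -1.5, 0, 0, 0], [3, -2.3, 0, 0, 1.7], [3, -2.3, 0, 0, 1.7], [3, -2.3, 0, 0, 1.7], [3, -2.3, 0, 0, 1.7], [3, -2.3, 0, 0, 1.7], [3, -2.3, 0, 0, 1.4], [3, -2.3, 0, 0, 0], [3, -2.3, 0, 0, 0], [3, 0, 0, 0, 0], [3, 0, -3.08, -0.99, 0], [3, 0, -3.08, -0.99, 0], [3, 0, -3.08, -0.99, 0], [3, 0, -3.08, -0.99, 0], [3, 0, -3.08, -0.99, 0], [3, 0, -3.08, -0.99, 0], [3, 0, -3.08, -0.99, 0], [3, 0, -3.08, -0.99, 0], [3, 0, -3.08, -0.99, 0], [3, 0, -3.08, -0.99, 0]],
  ],
)

```text
time_s: 17.53
position: [0.5515, 0.2787, 0.2899]
eef_rot: [0.011, -0.706, 0.012, 0.708]
wrist_force: [0.0, -0.6, 0.5]
gripper_width: 0.521
```

move_arm(
  increments=[
    [[3, 0, 0, 0, 0], [3, 0, 0, 0, 0], [3, 0, 0, 0, 0]],
  ],
)

```text
time_s: 17.78
position: [0.551, 0.2767, 0.2902]
eef_rot: [0.011, -0.706, 0.012, 0.708]
wrist_force: [-0.6, -1.0, -0.5]
gripper_width: 0.52
```

```bash
python3 - <<'E'
from h import *
cmd((.551+.0327*.05,.2274+.05,.1509),88.1)
img=bot.camera("side"); cv2.imwrite("pics/s9.png",img)
cv2.imwrite("pics/c9.png",cv2.resize(img[110:300,130:310],None,fx=3.1,fy=3.1,interpolation=2))
E
```

```text
t 17.7833 pos [0.551  0.2767 0.2902] yaw -91.9 tool shift cm [13.931  -0.0964 -0.194 ] spin 0.0 q [ 0.4463  0.3446  1.5842 -0.0003  1.2153  2.0501] F [-0.5789 -1.0341 -0.5043] w 0.5196235004461167
```

View pics/c9.png

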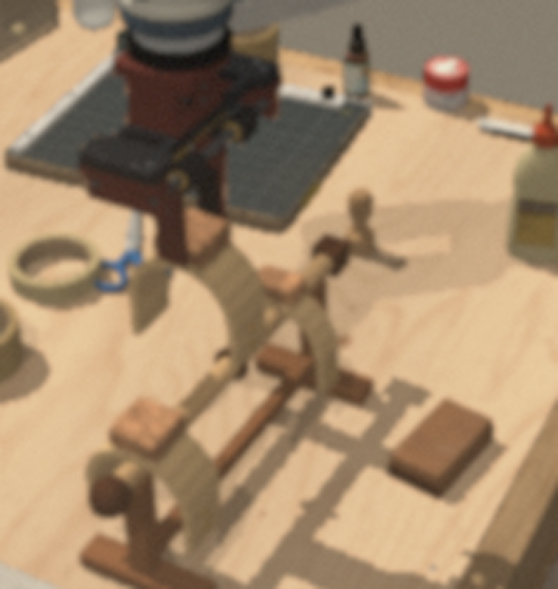

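The held broad frame (200,280) is level and aligned over the free stretch between the divider and the first broad frame. Lowering.

move_arm(
  increments=[
    [[3, 1.0, -0.05, -0.05, 0], [3, 2, -0.05, -0.05, 0], [3, 2, 0, -0.05, 0], [3, 2, 0, 0, 0], [3, 2, 0, 0, 0], [3, 1.5, 0, 0, 0], [3, 1, 0, 0, 0], [3, 0.8, 0, 0, 0], [3, 0.6, 0, 0, 0], [3, 0.4, 0, 0, 0], [3, 0.3, 0, 0, 0], [3, 0, 0, 0, 0], [3, 0, 0, 0, 0]],
  ],
)

```text
time_s: 18.92
position: [0.5536, 0.2784, 0.1561]
eef_rot: [-0.012, 0.707, -0.012, -0.707]
wrist_force: [0.3, 0.1, -0.8]
gripper_width: 0.524
```

move_arm(
  increments=[
    [[3, 0.15, 0, 0, 0], [3, 0.15, 0, 0, 0], [3, 0, 0, 0, 0], [3, 0, 0, 0, 0]],
  ],
)

```text
time_s: 19.25
position: [0.5533, 0.2783, 0.1528]
eef_rot: [-0.012, 0.707, -0.012, -0.707]
wrist_force: [0.2, 0.1, -1.0]
gripper_width: 0.525
```

move_arm(
  increments=[
    [[3, 0.1, 0, 0, 0], [3, 0, 0, 0, 0], [3, 0, 0, 0, 0]],
  ],
)

```text
time_s: 19.5
position: [0.5533, 0.2783, 0.1517]
eef_rot: [0.012, -0.707, 0.012, 0.707]
wrist_force: [0.2, -0.4, -1.0]
gripper_width: 0.522
```

move_arm(
  increments=[
    [[3, 0.1, 0, 0, 0], [3, 0.05, 0, 0, 0], [3, 0, 0, 0, 0], [3, 0, 0, 0, 0]],
  ],
)

```text
time_s: 19.83
position: [0.5535, 0.2784, 0.1509]
eef_rot: [-0.012, 0.707, -0.012, -0.707]
wrist_force: [-1.0, -1.9, 5.0]
gripper_width: 0.523
```

Contact (5 N). Releasing and retreating.

move_arm(
  increments=[
    [[4.4, 0, 0, 0, 0], [4.7, 0, 0, 0, 0], [5, 0, 0, 0, 0], [5.6, 0, 0, 0, 0], [5.6, 0, 0, 0, 0], [5.6, 0, 0, 0, 0], [5.6, -0.5, 0, 0, 0], [5.6, -1, 0, 0, 0], [5.6, -1.5, 0, 0, 0], [6, -2.5, 0, 0, 0], [7, -3, 0, 0, 0], [7, -2, 0, 0, 0], [7, 0, 3.5, 1.2, 0], [7, 0, 3.5, 1.2, 0], [7, 0, 3.5, 1.2, 0], [7, 0, 3.5, 1.2, 0], [7, 0, 3.5, 1.2, 0], [7, 0, 3.5, 1.2, 0], [7, 0, 3.5, 1.2, 0], [7, 0, 3.5, 1.2, 0]],
  ],
)

```text
time_s: 21.5
position: [0.4474, 0.0003, 0.2562]
eef_rot: [-0.012, 0.708, -0.012, -0.706]
wrist_force: [0.5, 0.3, -0.3]
gripper_width: 0.799
```

move_arm(
  increments=[
    [[7, 0, 3.5, 0, 0], [7, 0, 3.5, 0, 0], [7, 0, 3.5, 0, 0], [7, 0, 3.5, 0, 0], [7, 0, 0, 0, 0], [7, 0, 0, 0, 0]],
  ],
)

```text
time_s: 22.0
position: [0.4434, -0.1399, 0.256]
eef_rot: [-0.013, 0.707, -0.013, -0.707]
wrist_force: [0.1, 0.6, -0.7]
gripper_width: 0.801
```

```bash
python3 - <<'E'
from h import *
img=bot.camera("side"); cv2.imwrite("pics/s10.png",img)
t=bot.camera("top"); cv2.imwrite("pics/t10.png",t)
for c in (132.5,157.5,205): pad(t,(183,c),.166,13)
a=cv2.resize(img[150:310,130:290],(500,500),interpolation=2); b=cv2.resize(t[140:265,100:300],(800,500),interpolation=2)
cv2.imwrite("pics/c10.png",cv2.resize(np.hstack([a,b]),(800,308),interpolation=3))
E
```

```text
pad mean [0.5548 0.3516] rect ((0.5542522668838501, 0.35214000940322876), (0.048583827912807465, 0.050123441964387894), 82.4130859375) thr 138.0 range 125 149
pad mean [0.5507 0.2786] rect ((0.5456787347793579, 0.27790090441703796), (0.05256759747862816, 0.054951321333646774), 88.81257629394531) thr 140.0 range 131 150
pad mean [0.5433 0.146 ] rect ((0.5395135879516602, 0.146959125995636), (0.03915080428123474, 0.07500886172056198), 58.19003677368164) thr 140.0 range 131 151
```

View pics/c10.png

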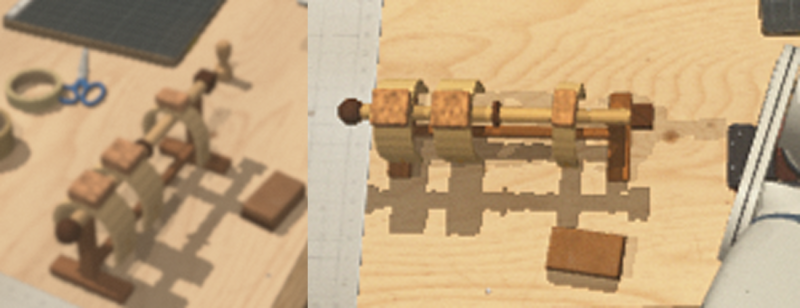

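All three hang square to the bar with visible gaps. The two broad pads are at (390,107) and (452,110) between the ball (349,111) and the divider (496,112). The narrow pad is at (565,107), between the divider and the square knob (640,116).

```bash
python3 -c "
from cell import bot
print(bot.hand_in())"
```

```text
the job is handed in; nothing more can be done
None
```

All three frames are on the bar where you asked, and the job is handed in at about 22 s on the robot's clock, against the 72 s limit.

- **Narrow frame:** it hangs between the divider and the square knob, about 85 mm from the divider.
- **Broad frame already on the bar:** it was on the correct side but left too little room, so I lifted it about 25 mm toward the ball. It now sits about 125 mm from the divider.
- **Standing broad frame:** it hangs about 50 mm from the divider, between the divider and the other broad frame.

**Last checks:** the final side and top pictures show each frame square to the bar with legs down. There is clear space to the divider, the knobs and the neighbouring frame. I calculate about 15 mm from the nearer broad frame to the ball and about 23 mm from the other one to the divider. The pinch width matched each frame's pad. Wrist force never read above about 5 N, and the gripper ended well clear of everything. I saw no bystander moved, but the last picture did not cover the glue bottle or the marker.

**Checks that disagreed:** the final automatic pad outline for the narrow frame came out skewed, at 58°. It also seems to have picked up the wooden arch, and the picture shows the frame square, so I discounted it. The earlier side-camera estimate of where the narrow frame sat in the gripper was 5–9 mm off the top-view one. I went with the top view, and the frame landed well.

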